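# Drive a stuck slug out of a tube held in a bench vise

### The job

A brass slug is stuck in the steel tube clamped upright in the bench vise. Take the punch from its wooden stand and push the slug slowly right down through the tube, so that it drops out of the far end into the vise's pan, going on until the punch's collar comes to bear on the tube's top rim; feel for it, press lightly there for a moment, and never lean on it with more than about 3 kg. Then draw the punch out, put it back in its hole in the stand and let go, leaving the other bench tools alone.

Things in the scene. Friction and masses are not known exactly. Their poses are not given: they have to be found in the camera images.
- vise: Bench vise fixed to the table, blue with dark steel jaws, 150 (x) by 100 (y) mm; origin on the table straight below the axis of the tube clamped in it, z up. Jaws run along y, tops 91 mm above the table. Its screw with T handle points to +x (ends 105 mm from the origin). Under the tube is an open pan: floor 10 mm and rim 28 mm above the table, x -45 to 69, y -46 to 46 mm.
- tube_axis (a point): Point on the axis of the upright steel tube, level with the jaws' tops. Tube: outside diameter 26 mm, plain through bore 13 mm, 60 mm long. How high it was clamped is NOT measured: its top rim is anywhere from 106 to 134 mm above the table. It is rigid: meeting the rim faster than 20 mm/s jolts past 30 N. A spring in the bore wall holds the slug; at least 11 mm stays open across.
- slug_c (a point): Centre of the stuck slug, a plain brass cylinder 12 mm in diameter, 16 mm long, 16 g, upright and tight in the bore, about 0.5 mm off the tube's axis, its centre 83 to 93 mm above the table (how deep below the rim is unknown). 3 to 13 N push it down; the drag eases a little as it goes, until it leaves the lower end and drops into the pan.
- punch_grip (a point): Centre of the punch's wooden handle: square, 18 by 18 mm, 46 mm tall, sides along this point's x and y, z up. Under the handle is a steel collar, a disc 24 mm in diameter, 6 mm thick, its underside 29 mm below this point; then a steel shaft 9 mm in diameter, 64 mm long, with a tapered tip (6 mm at the end). 95 to 160 g. The punch hangs upright in the stand on its collar.
- punch_tip (a point): Lower end of the punch's shaft, on its axis, 93 mm below the centre of the handle and 64 mm below the collar's underside.
- stand_hole (a point): Centre of the mouth of the hole in the top face of the punch stand, a fixed wooden block 70 by 70 mm and 75 mm tall; the hole is 14 mm in diameter, goes straight down through the block, and this point is 75 mm above the table.
- bench_block: Bystander: a loose square steel bench block, 60 by 60 by 22 mm, origin under its centre.
- flat_file: Bystander: a loose flat file with a round wooden handle, 310 mm long, 26 mm high, lying along its x axis, handle to -x, origin on the table under it, 5 mm from mid-length.
- bench_brush: Bystander: a loose flat bench brush with a wooden handle, 214 mm long, 45 mm wide, 12 mm high, lying along its x axis, handle to -x, origin on the table near mid-length.
Things that resemble listed ones, but are neither listed nor needed, are in the scene too. There is more than one size of the part that bears stand_hole; the job needs the smaller.

How it is judged:
On the way, in this order (a step that is already met when the one before it is completed fails the run):
1. the punch's tip is down inside the tube's bore and the slug is still stuck (z of punch_tip in the frame of vise between 0.06 and 0.102 m and x of punch_tip in the frame of vise between -0.006 and 0.006 m and y of punch_tip in the frame of vise between -0.006 and 0.006 m and z of slug_c in the frame of vise above 0.06 m).
2. with the slug out in the pan, the punch's collar bears on the tube's rim with more than 2 N for 0.2 s (contact force between punch_c0 and vise above 2 N and z of slug_c in the frame of vise below 0.03 m and z of punch_tip in the frame of vise below 0.075 m), for 0.2 s.
At the end, for the whole second after the job is handed in: The slug lies at rest in the vise's pan (its centre less than 30 mm above the table), and the punch hangs released and still in its hole in the stand, upright within 0.1 rad, its collar down on the stand within 4 mm and centred within 6 mm (z of slug_c in the frame of vise below 0.03 m and x of slug_c in the frame of vise between -0.046 and 0.07 m and y of slug_c in the frame of vise between -0.047 and 0.047 m and horizontal distance between punch_grip and stand_hole below 0.006 m and z of punch_grip in the frame of stand_hole between 0.025 and 0.033 m and angle between punch_grip's own z axis and vertical below 0.1 rad and linear speed of punch below 0.02 m/s and linear speed of slug below 0.05 m/s); the robot touches nothing.
It fails at once if the punch presses on the tube or vise with more than 30 N (contact force between punch and vise above 30 N).
It fails at once if the punch presses on the slug with more than 30 N (contact force between punch and slug above 30 N).
It fails at once if a bystander is moved by more than 25 mm (distance of any of bench_block, flat_file, bench_brush from where it was at the start of the episode above 0.025 m).
It also fails if it takes over 54 s, if anything falls off the work surface, if the arm or the gripper's body presses on something with over 40 N, if the wrist force passes 120 N, or if a joint passes its speed limit or range.

### The arm

A 6-joint arm with a two-finger parallel gripper is mounted at the origin on the work surface. World frame = base frame: x ahead of the robot, y to its left, z up, the work surface at z = 0. Lengths are in m, angles in rad, forces in N, time in s.
With the tool pointing down it reaches from about 0.25 to 0.725 m from the base axis. Payload 4 kg.
Tool frame: the origin (TCP) lies on the centre line of the jaws, within the pads' length; the fingertips stand ahead of it and the grasp point (between the pads) lies 11 mm behind it (bot.tip_extent is the z of the fingertips in the tool frame, in m); z points along the fingers, y is the direction in which the jaws open and shut (so a half turn about z gives the same grasp; the last joint's range is limited). The gripper opens to 85 mm and grips with 20 to 120 N. Pads are 22 mm wide; open, the fingers measure 114 mm over their backs; the gripper's body (76 mm by 85 mm) begins 54 mm behind the grasp point. The pads swing forward as they close: fully open they stand 13 mm farther back than shut.
Start: joints at [1.101, 0.241, 0.005, 1.335, 0, 1.571], TCP at [0.226, 0.446, 0.239] pointing down, gripper open.
Joint ranges: [-2.72, 2.72], [-1.05, 1.87], [-1.09, 1.28], [-1.99, 2.15], [-1.42, 1.44], [-3.14, 3.14]. Speed limits (rad/s): [2.79, 2.79, 3.14, 3.14, 3.14, 3.14].

### API

Orientations are given as a unit quaternion [x, y, z, w].
In Python, from workcell import bot gives the robot as it stands.
- The arm moves only by the shell command python3 -m jog 'ROWS'. ROWS is JSON, a list that holds one entry, the list of rows, each a list of 7 numbers: the shift along the world's x, y, z in m, then the turn, a rotation vector about the world's x, y, z in degrees, then the closure in counts, from 0 (fully open) to 255 (shut). In form: [[[tx, ty, tz, ax, ay, az, fingers], ...]]. A call has 1 to 10 rows; each row is the pose to reach, as a shift and turn from the pose commanded when the call began; what a row does not reach only later rows make up. A row lasts 1/12 s, in which the tool goes at most 41.7 mm and 7.16 degrees, less where a joint would pass 70% of its speed; a pose out of reach is approached as far as the arm can. A call with a gripper value outside its range is refused whole. The fingers move at their own pace and stop on an object; the grip force is fixed at half the most. Time passes only in rows, so rows that repeat a pose let the fingers close. It gives the time, the measured TCP pose, the force and the opening at its end, in the units of the state.
- bot.get_obs(): the state, without advancing time (a new reading comes with each control period).
- bot.camera(name): name is "scene" or "top" or "wrist"; returns the picture (384x512x3 uint8, blue, green, red); there is no depth.
- bot.camera_model(name): a dict with "K" (3x3 intrinsics, pixels), "T" (4x4, takes a point from camera to world coordinates). Camera axes: x right, y down, z forward; pixel columns grow to the right and rows downward; lengths in m; the calibration is good to about 2 mm. The wrist camera is an equidistant fisheye: a pixel r from the principal point sees the ray r / f radians off the axis. A picture is of the moment at which its call begins: read the wrist's pose just before it. camera_model takes no time and is no camera call; for the wrist camera it gives the pose at the moment of the call.
- bot.job_done(): hands the job in, once; it reports no verdict.
The state is a dict: "clock": time; "joint_pos": joint angles; "joint_vel": joint speeds; "tau": joint torques, N m; "eef_pos": TCP position; "tool_rot": TCP orientation; "ft_force": force on the tool from outside, world axes, zero at the start; "ft_torque": the same for the moment, N m; "grip_width": finger opening in m.
Only numpy, scipy, OpenCV 4.12 (cv2) and the standard library are available. Lean on these libraries where they do the work, as an engineer would, in place of code of your own. Each camera call takes 0.05 s, during which the arm holds its last target. There are 200 camera calls.

## Working session

There is one attempt and no reset: what is moved stays moved. The work goes in short steps, Python scripts to look and compute and a shell command to move; the robot and the scene stay as the last step left them, time stands still between calls to the robot, and variables do not carry over. Pictures are saved under pics/ and viewed, about 8 in all and at most 12, crops included, and the job is handed in when it is done.

```bash
mkdir -p pics; ls
python3 - <<'E'
from workcell import bot
import cv2,numpy as np
np.set_printoptions(precision=4,suppress=True)
o=bot.get_obs()
for k in('clock','eef_pos','tool_rot','ft_force','grip_width'):print(k,o[k])
print(bot.tip_extent)
for n in('scene','top','wrist'):
    m=bot.camera_model(n);print(n,np.array(m['K']),np.array(m['T']))
    cv2.imwrite(f'pics/{n}0.png',bot.camera(n))
a=cv2.imread('pics/scene0.png');b=cv2.imread('pics/top0.png')
E
```

```text
pics
clock 0.0
eef_pos [0.2261 0.4453 0.2384]
tool_rot [ 0.2327  0.9725 -0.001  -0.0002]
ft_force [-0.1271  1.0666 -0.3346]
grip_width 0.08534586327848782
0.008
scene [[348.7145   0.     254.9644]
 [  0.     348.7145 194.0102]
 [  0.       0.       1.    ]] [[-0.4137  0.5202 -0.7472  1.1667]
 [ 0.9104  0.2406 -0.3366  0.2541]
 [ 0.0046 -0.8194 -0.5731  0.5543]
 [ 0.      0.      0.      1.    ]]
top [[356.1212   0.     258.5393]
 [  0.     356.1212 194.6859]
 [  0.       0.       1.    ]] [[ 0.0194 -0.9828  0.1835  0.3867]
 [-0.9997 -0.0216 -0.0099  0.0055]
 [ 0.0137 -0.1832 -0.983   0.9942]
 [ 0.      0.      0.      1.    ]]
wrist [[297.3186   0.     253.0153]
 [  0.     297.3186 195.1633]
 [  0.       0.       1.    ]] [[ 0.4534  0.8501  0.2679  0.1573]
 [ 0.8913 -0.4317 -0.1386  0.4803]
 [-0.0022  0.3016 -0.9534  0.3734]
 [ 0.      0.      0.      1.    ]]
```

View pics/top0.png

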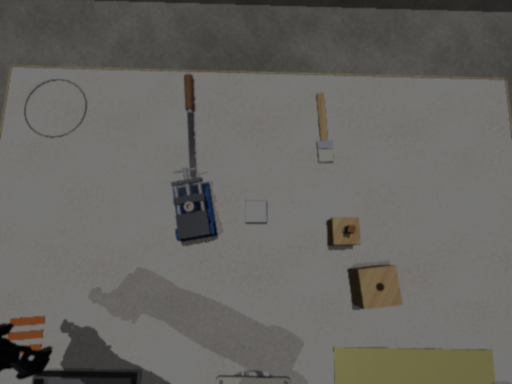

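View pics/scene0.png

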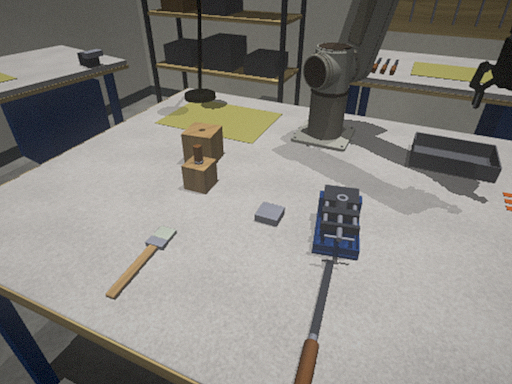

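The top view shows the vise with the tube ring at about (190,207). The small stand with the punch is at (347,231), and a larger decoy block with an empty hole is at (380,287). In the scene view the same things are at (342,198), (200,172) and (203,143). The punch is in the smaller block, so I choose that one. Next is one close crop to check the choice and get pixels.

Run:
```python
import cv2,numpy as np
a=cv2.imread('pics/scene0.png');b=cv2.imread('pics/top0.png')
def c(i,x,y,w=64,h=48):
    return cv2.resize(i[y:y+h,x:x+w],(400,300),interpolation=cv2.INTER_CUBIC)
cv2.imwrite('pics/crop1.png',np.clip(1.5*np.vstack([np.hstack([c(b,320,205),c(b,160,180)]),np.hstack([c(a,170,140),c(a,310,178)])]),0,255))
```

```text
[ WARN:0@0.096] global loadsave.cpp:1063 imwrite_ Unsupported depth image for selected encoder is fallbacked to CV_8U.
```

View pics/crop1.png

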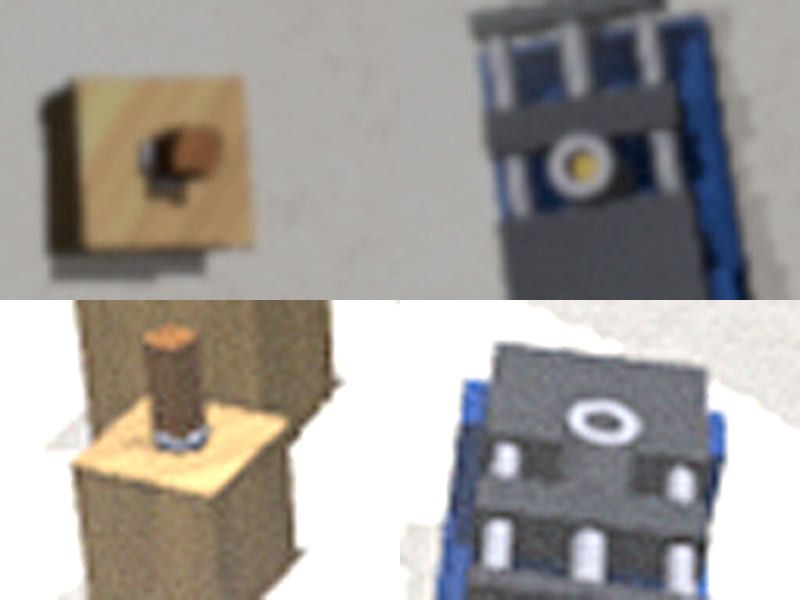

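The small block carries the punch: a square brown handle over a steel collar, in the light-wood block. The vise tube shows the brass slug inside its bore. Crop pixels: handle top at about (203,150) and (170,37), rim centre at (180,165) and (205,123). I'll triangulate these.

```bash
cat > h.py <<'E'
import cv2,numpy as np
from workcell import bot
np.set_printoptions(precision=4,suppress=True)
def ray(n,p,m=None):
    m=m or bot.camera_model(n);K=np.array(m['K']);T=np.array(m['T'])
    d=np.linalg.inv(K)@[p[0],p[1],1.]
    if n=='wrist':
        r=np.hypot(d[0],d[1]);d=np.array([d[0]/r*np.sin(r),d[1]/r*np.sin(r),np.cos(r)]) if r>1e-9 else np.array([0,0,1.])
    d=T[:3,:3]@d
    return T[:3,3],d/np.linalg.norm(d)
def onz(n,p,z,m=None):
    o,d=ray(n,p,m);return o+d*(z-o[2])/d[2]
def tri(*rs):
    A=sum(np.eye(3)-np.outer(d,d) for o,d in rs);b=sum((np.eye(3)-np.outer(d,d))@o for o,d in rs)
    x=np.linalg.solve(A,b);return x,[np.linalg.norm(np.cross(x-o,d)) for o,d in rs]
E
python3 - <<'E'
from h import *
c=lambda x0,y0,u,v:(x0+(u+.5)/6.25-.5,y0+(v+.5)/6.25-.5)
ht,hs=c(320,205,203,150),c(170,140,170,37)
rt,rs=c(160,180,180,165),c(310,178,205,123)
print('handle',tri(ray('top',ht),ray('scene',hs)),onz('top',ht,.127),onz('scene',hs,.127))
print('rim',tri(ray('top',rt),ray('scene',rs)))
# stand top face corners (top view), z .075
q=[c(320,205,*p) for p in((80,77),(240,78),(252,243),(83,247))]
P=np.array([onz('top',p,.075) for p in q]);print(P,P.mean(0),[np.linalg.norm(P[i]-P[i-1]) for i in range(4)])
q=[c(170,140,*p) for p in((75,163),(152,98),(288,121),(212,195))]
P=np.array([onz('scene',p,.075) for p in q]);print(P,P.mean(0),[np.linalg.norm(P[i]-P[i-1]) for i in range(4)])
E
```

```text
handle (array([ 0.4689, -0.2324,  0.1268]), [np.float64(0.0010638815497832066), np.float64(0.0010638815497833656)]) [ 0.4694 -0.2333  0.127 ] [ 0.4694 -0.2308  0.127 ]
rim (array([0.519 , 0.1723, 0.1104]), [np.float64(0.0006286186317612469), np.float64(0.0006286186317613149)])
[[ 0.5037 -0.1971  0.075 ]
 [ 0.5047 -0.264   0.075 ]
 [ 0.4365 -0.2667  0.075 ]
 [ 0.4335 -0.197   0.075 ]] [ 0.4696 -0.2312  0.075 ] [np.float64(0.07022702975592689), np.float64(0.06688543644689832), np.float64(0.06824514182108435), np.float64(0.06979439392270007)]
[[ 0.5033 -0.2632  0.075 ]
 [ 0.4396 -0.2648  0.075 ]
 [ 0.4321 -0.198   0.075 ]
 [ 0.5013 -0.1954  0.075 ]] [ 0.4691 -0.2304  0.075 ] [np.float64(0.06781752983642443), np.float64(0.06372979995610667), np.float64(0.06715488152715834), np.float64(0.06926526127469357)]
```

Measured: handle top at (0.469,-0.232,0.127), which matches the given 0.127. The stand's sides come out near 70 mm and its centre agrees within 2 mm. The rim is at (0.519,0.172), z about 0.110. Now I'll move above the punch with the jaws opening along world x.

```bash
R='[0.243,-0.677,0,0,0,-63,0]'; python3 -m jog '[[[0.243,-0.677,0,0,0,-63,0],[0.243,-0.677,0,0,0,-63,0],[0.243,-0.677,0,0,0,-63,0],[0.243,-0.677,0,0,0,-63,0],[0.243,-0.677,0,0,0,-63,0],[0.243,-0.677,0,0,0,-63,0],[0.243,-0.677,0,0,0,-63,0],[0.243,-0.677,0,0,0,-63,0],[0.243,-0.677,0,0,0,-63,0],[0.243,-0.677,0,0,0,-63,0]]]'
```

```text
clock: 0.98
eef_pos: [0.3671, 0.0517, 0.2394]
tool_rot: [0.708, 0.707, 0.0, 0.0]
ft_force: [0.2, 0.8, 0.3]
grip_width: 0.0857
```

```bash
python3 -m jog '[[[0.102,-0.283,-0.03,0,0,0,0],[0.102,-0.283,-0.03,0,0,0,0],[0.102,-0.283,-0.03,0,0,0,0],[0.102,-0.283,-0.03,0,0,0,0],[0.102,-0.283,-0.03,0,0,0,0],[0.102,-0.283,-0.03,0,0,0,0],[0.102,-0.283,-0.03,0,0,0,0],[0.102,-0.283,-0.03,0,0,0,0],[0.102,-0.283,-0.03,0,0,0,0],[0.102,-0.283,-0.03,0,0,0,0]]]'
python3 - <<'E'
from h import *
m=bot.camera_model('wrist');i=bot.camera('wrist');cv2.imwrite('pics/w1.png',i)
print(np.array(m['T']),bot.get_obs()['eef_pos'],bot.get_obs()['tool_rot'])
E
```

```text
clock: 1.82
eef_pos: [0.4685, -0.2293, 0.2085]
tool_rot: [0.707, 0.707, -0.0, -0.001]
ft_force: [-0.9, 0.2, 0.4]
grip_width: 0.0856
[[ 1.     -0.0001 -0.0019  0.4685]
 [-0.0007 -0.9539 -0.3003 -0.1526]
 [-0.0018  0.3003 -0.9539  0.3435]
 [ 0.      0.      0.      1.    ]] [ 0.4685 -0.2285  0.2089] [ 0.7066  0.7076 -0.0001 -0.001 ]
```

View pics/w1.png

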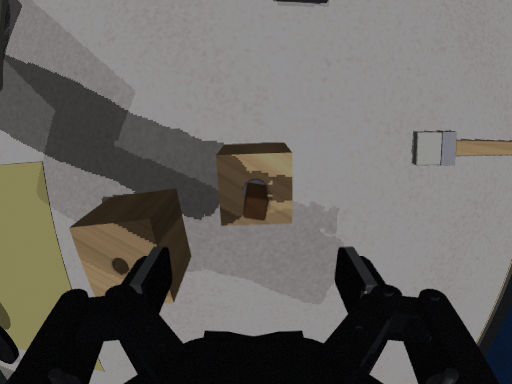

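The wrist view has the small stand at (256,185), with the handle over its collar running from (256,180) to (257,220), and the decoy block at left. I'll crop it to get the handle top and yaw.

Run:
```python
import cv2,numpy as np
i=cv2.imread('pics/w1.png')[140:230,210:300]
cv2.imwrite('pics/w1c.png',np.clip(cv2.resize(i,(720,720)[:1]+(600,) if 0 else (600,600),interpolation=cv2.INTER_CUBIC)*1.8,0,255).astype('uint8'))
```

```text
(no output)
```

View pics/w1c.png

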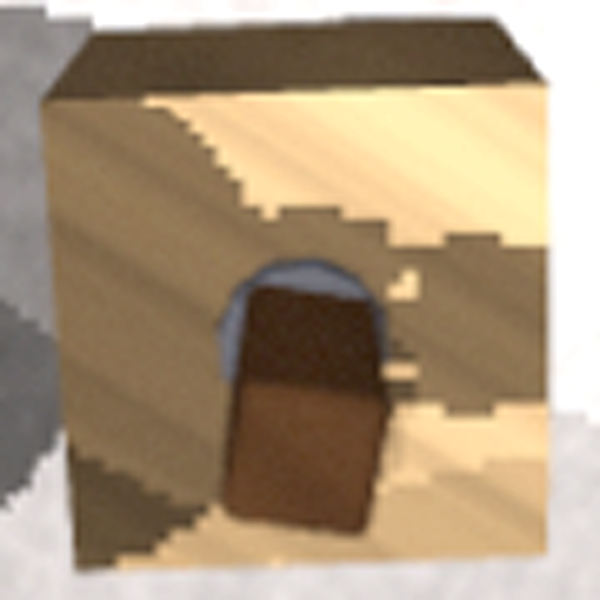

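```bash
cat >> h.py <<'E'
def pl(pts,z,m,x0=210,y0=140,s=600/90):
    P=np.array([onz('wrist',(x0+(u+.5)/s-.5,y0+(v+.5)/s-.5),z,m) for u,v in pts])
    e=np.roll(P,-1,0)-P
    print(P[:,:2].mean(0),'sides',np.linalg.norm(e,axis=1),'dirs',np.degrees(np.arctan2(e[:,1],e[:,0])))
E
python3 - <<'E'
from h import *
m=bot.camera_model('wrist')
print(np.array(m['T'])[:3,3])
pl([(237,380),(390,400),(367,533),(224,515)],.127,m)
pl([(42,100),(547,85),(547,553),(77,570)],.075,m)
E
```

```text
[ 0.4683 -0.1517  0.3439]
[ 0.4698 -0.2307] sides [0.0178 0.0167 0.017  0.0168] dirs [ -7.7604 -98.3497 172.3308  84.3114]
[ 0.4699 -0.2311] sides [0.0696 0.0695 0.0695 0.0701] dirs [   1.7998  -87.8244 -177.7149   92.2311]
```

The handle is centred at (0.470,-0.2315) with yaw of about -7°, and the stand's centre agrees. Turning and descending.

```bash
python3 -m jog '[[[0.0015,-0.002,-0.02,0,0,-7,0],[0.0015,-0.002,-0.05,0,0,-7,0],[0.0015,-0.002,-0.06,0,0,-7,0],[0.0015,-0.002,-0.06,0,0,-7,0],[0.0015,-0.002,-0.06,0,0,-7,0]]]'
```

```text
clock: 2.28
eef_pos: [0.4702, -0.2301, 0.1496]
tool_rot: [0.748, 0.664, -0.0, -0.001]
ft_force: [-0.1, -0.3, -0.9]
grip_width: 0.0853
```

```bash
python3 -m jog '[[[0,-0.001,-0.03,0,0,0,0],[0,-0.001,-0.05,0,0,0,0],[0,-0.001,-0.053,0,0,0,0],[0,-0.001,-0.053,0,0,0,60],[0,-0.001,-0.053,0,0,0,120],[0,-0.001,-0.053,0,0,0,180],[0,-0.001,-0.053,0,0,0,220],[0,-0.001,-0.053,0,0,0,255],[0,-0.001,-0.053,0,0,0,255],[0,-0.001,-0.053,0,0,0,255]]]'; python3 -m jog '[[[0,0,0,0,0,0,255],[0,0,0,0,0,0,255],[0,0,0,0,0,0,255]]]'
```

```text
clock: 3.12
eef_pos: [0.4712, -0.2327, 0.0974]
tool_rot: [0.748, 0.663, 0.0, 0.001]
ft_force: [-1.2, -0.1, 5.2]
grip_width: 0.0172
clock: 3.37
eef_pos: [0.4712, -0.2327, 0.0974]
tool_rot: [0.749, 0.663, 0.0, 0.001]
ft_force: [-0.3, -0.6, 6.4]
grip_width: 0.0175
```

```bash
python3 -m jog '[[[0,0,0.01,0,0,0,255],[0,0,0.035,0,0,0,255],[0,0,0.07,0,0,0,255],[0,0,0.10,0,0,0,255],[0,0,0.13,0,0,0,255],[0,0,0.145,0,0,0,255],[0,0,0.145,0,0,0,255]]]'; python3 -m jog '[[[0.047,0.40,0,0,0,7,255],[0.047,0.40,0,0,0,7,255],[0.047,0.40,0,0,0,7,255],[0.047,0.40,0,0,0,7,255],[0.047,0.40,0,0,0,7,255],[0.047,0.40,0,0,0,7,255],[0.047,0.40,0,0,0,7,255],[0.047,0.40,0,0,0,7,255],[0.047,0.40,0,0,0,7,255],[0.047,0.40,0,0,0,7,255]]]'; python3 -m jog '[[[0,0.002,0,0,0,0,255],[0,0.002,0,0,0,0,255],[0,0.002,0,0,0,0,255]]]'
python3 - <<'E'
from h import *
print(bot.get_obs()['eef_pos'])
for n in('scene','top','wrist'):
    cv2.imwrite(f'pics/{n}2.png',bot.camera(n))
print(bot.get_obs()['eef_pos'])
a=cv2.imread('pics/scene2.png');b=cv2.imread('pics/wrist2.png');t=cv2.imread('pics/top2.png')
f=lambda i,x,y:cv2.resize(i[y:y+75,x:x+100],(400,300),interpolation=cv2.INTER_CUBIC)
A=np.vstack([np.hstack([f(a,290,140),f(b,205,140)]),np.hstack([f(a,290,90),f(t,140,170)])])
cv2.imwrite('pics/c2.png',np.clip(A*1.6,0,255).astype('uint8'))
E
```

```text
clock: 3.95
eef_pos: [0.4725, -0.2333, 0.2459]
tool_rot: [0.748, 0.663, 0.002, 0.004]
ft_force: [0.8, 0.1, -0.2]
grip_width: 0.0171
clock: 4.78
eef_pos: [0.5165, 0.1711, 0.2394]
tool_rot: [0.706, 0.709, -0.001, -0.001]
ft_force: [1.3, 0.3, -0.9]
grip_width: 0.0176
clock: 5.03
eef_pos: [0.5167, 0.1692, 0.2398]
tool_rot: [0.706, 0.708, -0.002, -0.0]
ft_force: [-0.0, -0.4, -1.5]
grip_width: 0.0172
[0.5167 0.1692 0.2398]
[0.5173 0.1681 0.2409]
```

View pics/c2.png

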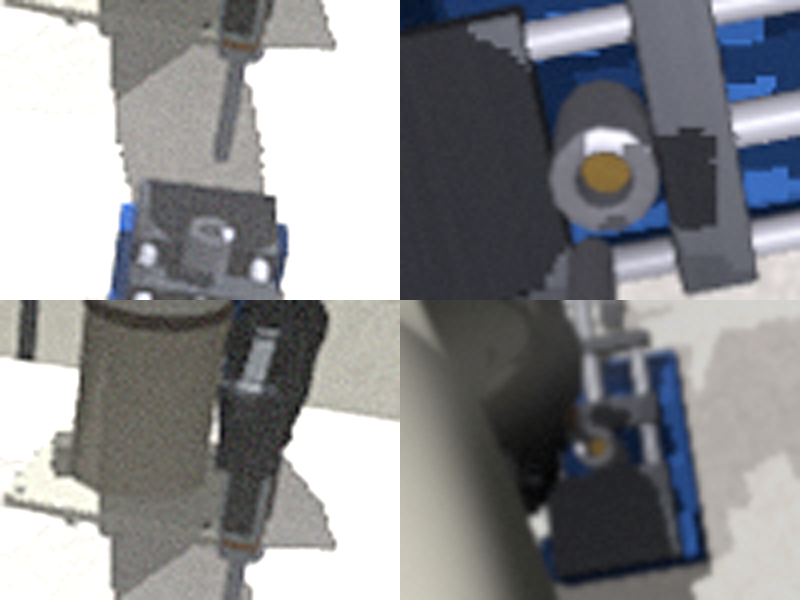

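The punch hangs upright in the grip above the vise. In the wrist view the rim is at about (256,185) with the slug visible, and the punch tip is at about (253,200). I'll crop closer for the relative measurement.

Run:
```python
import cv2,numpy as np
i=cv2.imread('pics/wrist2.png')[155:255,205:305]
cv2.imwrite('pics/w2c.png',np.clip(cv2.resize(i,(600,600),interpolation=cv2.INTER_CUBIC)*1.8,0,255).astype('uint8'))
```

```text
(no output)
```

View pics/w2c.png

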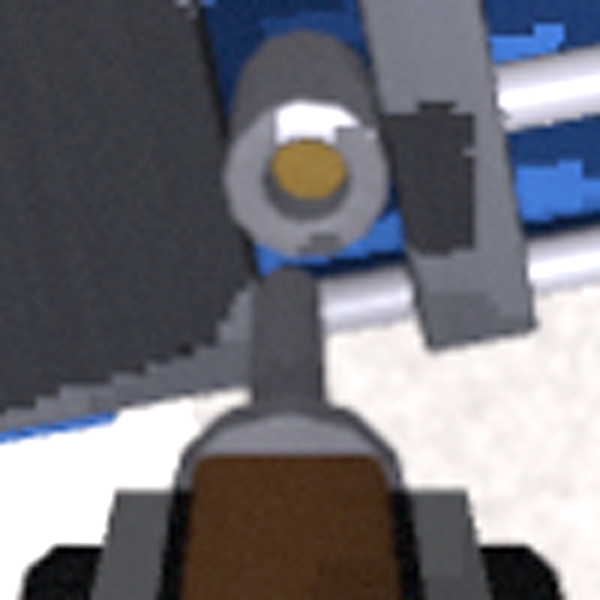

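```bash
cat >> h.py <<'E'
def cp(u,v,x0,y0,s): return (x0+(u+.5)/s-.5,y0+(v+.5)/s-.5)
E
python3 - <<'E'
from h import *
m=bot.camera_model('wrist');print(np.array(m['T']),bot.get_obs()['eef_pos'],bot.get_obs()['clock'])
P=lambda u,v,z:onz('wrist',cp(u,v,205,155,6),z,m)
for z in(.105,.110,.115,.120):
    l,r,t,b=P(224,179,z),P(388,179,z),P(306,100,z),P(306,256,z)
    print(z,'dia',np.linalg.norm(r-l),np.linalg.norm(t-b),'c',(l+r+t+b)/4, 'bore',np.linalg.norm(P(263,180,z)-P(349,180,z)))
E=m['T'];e=np.array(bot.get_obs()['eef_pos'])
for dz in(-.092,-.0864,-.082):
    t=P(288,267,e[2]+dz);print('tip',e[2]+dz,t-[0,.003,0],'rel tcp',t-[0,.003,0]-e)
z=e[2]+.004-.0
for zc in(e[2]-.0224+.006,):
    l,r=P(178,490,zc),P(403,490,zc);print('collar',np.linalg.norm(l-r),(l+r)/2)
# scene tip: crop(220,160)/4
a=ray('scene',cp(220,159,290,140,4));b=ray('wrist',cp(288,267,205,155,6),m);print(tri(a,b))
a=ray('scene',cp(209,231,290,140,4));b=ray('wrist',cp(306,178,205,155,6),m);print('rim',tri(a,b))
E
```

```text
[[ 1.     -0.0011 -0.0012  0.5173]
 [-0.0014 -0.9532 -0.3023  0.2452]
 [-0.0008  0.3023 -0.9532  0.3758]
 [ 0.      0.      0.      1.    ]] [0.5173 0.1681 0.2409] 5.1833
0.105 dia 0.025848567101660756 0.025517346199626277 c [0.5194 0.17   0.105 ] bore 0.013550088698364802
0.11 dia 0.025371243225793892 0.025046138703213032 c [0.5194 0.1713 0.11  ] bore 0.013299870540027204
0.115 dia 0.024893919349926918 0.024574931206799818 c [0.5193 0.1727 0.115 ] bore 0.013049652381689605
0.12 dia 0.024416595474060054 0.024103723710386573 c [0.5193 0.1741 0.12  ] bore 0.012799434223352009
tip 0.14892668830326583 [0.5167 0.1669 0.1489] rel tcp [-0.0007 -0.0012 -0.092 ]
tip 0.15452668830326582 [0.5167 0.1688 0.1545] rel tcp [-0.0007  0.0006 -0.0864]
tip 0.15892668830326584 [0.5167 0.1702 0.1589] rel tcp [-0.0007  0.0021 -0.082 ]
collar 0.02109856018327781 [0.5171 0.173  0.2245]
(array([0.5166, 0.1712, 0.1549]), [np.float64(0.0006942814768728638), np.float64(0.0006942814768728103)])
rim (array([0.5194, 0.1718, 0.1103]), [np.float64(0.00017041948755594502), np.float64(0.00017041948755595567)])
```

The rim is at (0.5193,0.1713,0.110) and the tip at (0.5167,0.1686,0.1545), so I shift by +2.7 mm in x and y and lower to just above the rim.

```bash
python3 -m jog '[[[0.0027,0.0027,0,0,0,0,255],[0.0027,0.0027,-0.015,0,0,0,255],[0.0027,0.0027,-0.03,0,0,0,255],[0.0027,0.0027,-0.035,0,0,0,255],[0.0027,0.0027,-0.035,0,0,0,255],[0.0027,0.0027,-0.035,0,0,0,255],[0.0027,0.0027,-0.035,0,0,0,255]]]'
python3 - <<'E'
from h import *
i=bot.camera('wrist');cv2.imwrite('pics/w3.png',i)
i=i[155:255,205:305]
cv2.imwrite('pics/w3c.png',np.clip(cv2.resize(i,(600,600),interpolation=cv2.INTER_CUBIC)*1.8,0,255).astype('uint8'))
print(bot.get_obs()['eef_pos'])
E
```

```text
clock: 5.77
eef_pos: [0.5209, 0.1723, 0.2073]
tool_rot: [0.707, 0.707, 0.001, 0.0]
ft_force: [-0.3, -0.4, -0.7]
grip_width: 0.0174
[0.521  0.1724 0.2074]
```

View pics/w3c.png

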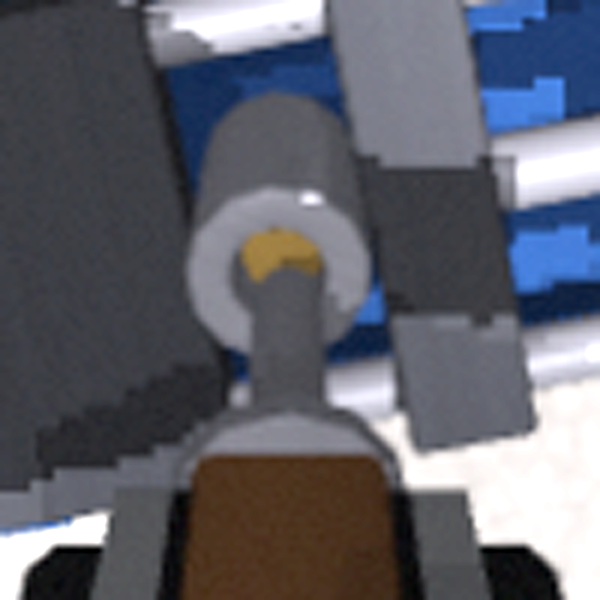

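Rim spans x 187–370, centre about (279,271). The tip end is at (289,267), about 1.4 mm too far in +x. Working out the y error at the right heights.

Run:
```python
from h import *
m=bot.camera_model('wrist');e=np.array(bot.get_obs()['eef_pos']);print(e)
P=lambda u,v,z:onz('wrist',cp(u,v,205,155,6),z,m)
for z in(.108,.111,.114):
    print(z,'dia',np.linalg.norm(P(187,270,z)-P(370,270,z)),'top edge-13mm',P(279,188,z)-[0,.013,0],'lr',(P(187,270,z)+P(370,270,z))/2)
for d in(-.088,-.0864,-.084):print(e[2]+d,P(289,267,e[2]+d)-[0,.003,0])
```

```text
[0.521  0.1724 0.2074]
0.108 dia 0.025350346150794 top edge-13mm [0.5193 0.1702 0.108 ] lr [0.5192 0.1714 0.108 ]
0.111 dia 0.025025775262122487 top edge-13mm [0.5193 0.171  0.111 ] lr [0.5192 0.1724 0.111 ]
0.114 dia 0.024701204373450972 top edge-13mm [0.5193 0.1719 0.114 ] lr [0.5193 0.1734 0.114 ]
0.11940119565778057 [0.5207 0.1726 0.1194]
0.12100119565778056 [0.5207 0.1731 0.121 ]
0.12340119565778056 [0.5207 0.1739 0.1234]
```

```bash
python3 -m jog '[[[-0.0014,-0.0019,0,0,0,0,255],[-0.0014,-0.0019,0,0,0,0,255],[-0.0014,-0.0019,-0.002,0,0,0,255],[-0.0014,-0.0019,-0.004,0,0,0,255],[-0.0014,-0.0019,-0.006,0,0,0,255],[-0.0014,-0.0019,-0.008,0,0,0,255],[-0.0014,-0.0019,-0.010,0,0,0,255],[-0.0014,-0.0019,-0.0115,0,0,0,255],[-0.0014,-0.0019,-0.013,0,0,0,255],[-0.0014,-0.0019,-0.0145,0,0,0,255]]]'
```

```text
clock: 6.65
eef_pos: [0.5189, 0.1705, 0.1916]
tool_rot: [0.707, 0.708, -0.0, -0.0]
ft_force: [-1.1, -0.1, -2.1]
grip_width: 0.0171
```

```bash
python3 -m jog '[[[0,0,-0.001,0,0,0,255],[0,0,-0.002,0,0,0,255],[0,0,-0.003,0,0,0,255],[0,0,-0.004,0,0,0,255],[0,0,-0.005,0,0,0,255]]]'; python3 -m jog '[[[0,0,-0.001,0,0,0,255],[0,0,-0.002,0,0,0,255],[0,0,-0.003,0,0,0,255],[0,0,-0.004,0,0,0,255],[0,0,-0.005,0,0,0,255]]]'
```

```text
clock: 7.07
eef_pos: [0.5189, 0.1705, 0.1868]
tool_rot: [0.707, 0.708, 0.0, 0.0]
ft_force: [-0.3, 0.2, -1.0]
grip_width: 0.0175
clock: 7.48
eef_pos: [0.5191, 0.1706, 0.1839]
tool_rot: [0.707, 0.708, 0.001, 0.0]
ft_force: [-2.6, -0.0, 9.8]
grip_width: 0.0173
```

Contact at tip z of about 0.098, inside the tube and within the expected slug-top range. Pushing on carefully.

```bash
python3 -m jog '[[[0,0,-0.001,0,0,0,255],[0,0,-0.002,0,0,0,255],[0,0,-0.003,0,0,0,255]]]'; python3 -m jog '[[[0,0,-0.001,0,0,0,255],[0,0,-0.002,0,0,0,255],[0,0,-0.003,0,0,0,255]]]'
```

```text
clock: 7.73
eef_pos: [0.5191, 0.1706, 0.1809]
tool_rot: [0.707, 0.708, 0.001, 0.0]
ft_force: [-3.7, -0.9, 8.4]
grip_width: 0.0173
clock: 7.98
eef_pos: [0.5191, 0.1706, 0.1779]
tool_rot: [0.707, 0.708, 0.001, 0.0]
ft_force: [-2.2, -0.6, 10.2]
grip_width: 0.0172
```

```bash
python3 -m jog '[[[-0.0004,0,-0.0012,0,0,0,255],[-0.0004,0,-0.0024,0,0,0,255],[-0.0004,0,-0.0036,0,0,0,255],[-0.0004,0,-0.0048,0,0,0,255],[-0.0004,0,-0.006,0,0,0,255],[-0.0004,0,-0.0072,0,0,0,255],[-0.0004,0,-0.0084,0,0,0,255],[-0.0004,0,-0.0096,0,0,0,255],[-0.0004,0,-0.0108,0,0,0,255],[-0.0004,0,-0.012,0,0,0,255]]]'
```

```text
clock: 8.82
eef_pos: [0.519, 0.1706, 0.1659]
tool_rot: [0.707, 0.708, 0.001, 0.001]
ft_force: [-2.2, -1.2, 9.7]
grip_width: 0.0172
```

```bash
python3 -m jog '[[[0,0,-0.0012,0,0,0,255],[0,0,-0.0024,0,0,0,255],[0,0,-0.0036,0,0,0,255],[0,0,-0.0048,0,0,0,255],[0,0,-0.006,0,0,0,255],[0,0,-0.0072,0,0,0,255],[0,0,-0.0084,0,0,0,255],[0,0,-0.0096,0,0,0,255],[0,0,-0.0108,0,0,0,255],[0,0,-0.012,0,0,0,255]]]'
```

```text
clock: 9.65
eef_pos: [0.519, 0.1706, 0.1539]
tool_rot: [0.707, 0.708, 0.001, 0.001]
ft_force: [-2.5, -1.2, 9.6]
grip_width: 0.0174
```

```bash
python3 -m jog '[[[0,0,-0.0012,0,0,0,255],[0,0,-0.0024,0,0,0,255],[0,0,-0.0036,0,0,0,255],[0,0,-0.0048,0,0,0,255],[0,0,-0.006,0,0,0,255],[0,0,-0.0072,0,0,0,255],[0,0,-0.0084,0,0,0,255],[0,0,-0.0096,0,0,0,255],[0,0,-0.0108,0,0,0,255],[0,0,-0.012,0,0,0,255]]]'
```

```text
clock: 10.48
eef_pos: [0.5192, 0.1706, 0.142]
tool_rot: [0.707, 0.708, 0.001, 0.001]
ft_force: [-1.6, 0.3, 7.1]
grip_width: 0.0171
```

```bash
python3 -m jog '[[[0,0,-0.0008,0,0,0,255],[0,0,-0.0016,0,0,0,255],[0,0,-0.0024,0,0,0,255],[0,0,-0.0032,0,0,0,255],[0,0,-0.004,0,0,0,255]]]'
```

```text
clock: 10.9
eef_pos: [0.5191, 0.1706, 0.1358]
tool_rot: [0.707, 0.708, 0.001, 0.0]
ft_force: [0.9, -0.4, -0.9]
grip_width: 0.0172
```

The force dropped to about -1 N, so the slug is out. Now feeling for the rim.

```bash
for k in 1; do python3 -m jog '[[[0,0,-0.0005,0,0,0,255],[0,0,-0.001,0,0,0,255],[0,0,-0.0015,0,0,0,255],[0,0,-0.002,0,0,0,255]]]'; done
```

```text
clock: 11.23
eef_pos: [0.5191, 0.1706, 0.1339]
tool_rot: [0.707, 0.708, 0.0, 0.0]
ft_force: [3.0, 0.3, 0.1]
grip_width: 0.0172
```

```bash
python3 -m jog '[[[0,0,-0.0005,0,0,0,255],[0,0,-0.001,0,0,0,255]]]'
```

```text
clock: 11.4
eef_pos: [0.5191, 0.1706, 0.1332]
tool_rot: [0.707, 0.708, 0.001, 0.0]
ft_force: [1.5, 0.6, 4.8]
grip_width: 0.0171
```

```bash
python3 -m jog '[[[0,0,-0.0005,0,0,0,255],[0,0,-0.001,0,0,0,255]]]'
```

```text
clock: 11.57
eef_pos: [0.5191, 0.1707, 0.1332]
tool_rot: [0.707, 0.708, 0.001, 0.0]
ft_force: [0.0, -0.1, 9.6]
grip_width: 0.0176
```

The collar bears on the rim: TCP has stopped at z 0.1332 with about 10 N. Hold for 0.4 s.

```bash
python3 -m jog '[[[0,0,0,0,0,0,255],[0,0,0,0,0,0,255],[0,0,0,0,0,0,255],[0,0,0,0,0,0,255],[0,0,0,0,0,0,255]]]'
python3 - <<'E'
from h import *
i=bot.camera('scene');j=bot.camera('wrist')
cv2.imwrite('pics/s4.png',i);cv2.imwrite('pics/w4.png',j)
f=lambda i,x,y,w:cv2.resize(i[y:y+w,x:x+w],(400,400),interpolation=cv2.INTER_CUBIC)
cv2.imwrite('pics/c4.png',np.clip(np.hstack([f(i,295,150,100),f(j,205,155,100)])*1.7,0,255).astype('uint8'))
E
```

```text
clock: 11.98
eef_pos: [0.5191, 0.1706, 0.1332]
tool_rot: [0.707, 0.708, 0.001, 0.001]
ft_force: [0.7, 0.0, 5.8]
grip_width: 0.017
```

View pics/c4.png

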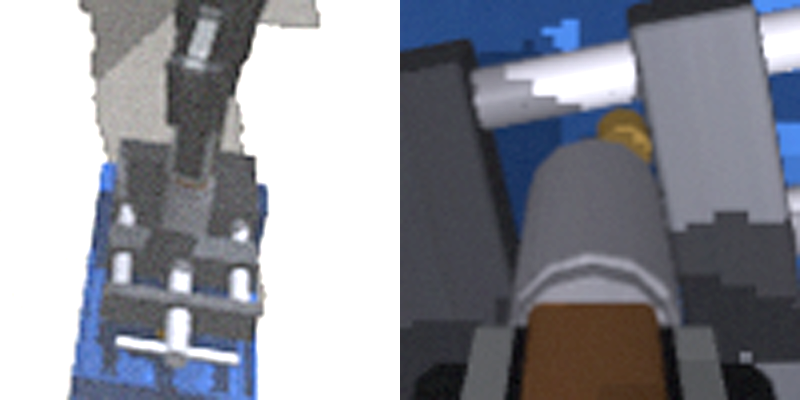

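The slug lies in the pan, seen in gold at (628,135), and the collar sits flush on the rim. Drawing out and going back above the stand.

```bash
python3 -m jog '[[[0,0,0.004,0,0,0,255],[0,0,0.012,0,0,0,255],[0,0,0.024,0,0,0,255],[0,0,0.038,0,0,0,255],[0,0,0.055,0,0,0,255],[0,0,0.075,0,0,0,255],[0,0,0.095,0,0,0,255],[0,0,0.112,0,0,0,255],[0,0,0.112,0,0,0,255]]]' && python3 -m jog '[[[-0.048,-0.4025,0,0,0,-7,255],[-0.048,-0.4025,0,0,0,-7,255],[-0.048,-0.4025,0,0,0,-7,255],[-0.048,-0.4025,0,0,0,-7,255],[-0.048,-0.4025,0,0,0,-7,255],[-0.048,-0.4025,0,0,0,-7,255],[-0.048,-0.4025,0,0,0,-7,255],[-0.048,-0.4025,0,0,0,-7,255],[-0.048,-0.4025,0,0,0,-7,255],[-0.048,-0.4025,0,0,0,-7,255]]]' && python3 -m jog '[[[0,0,-0.01,0,0,0,255],[0,0,-0.03,0,0,0,255],[0,0,-0.055,0,0,0,255],[0,0,-0.063,0,0,0,255],[0,0,-0.063,0,0,0,255],[0,0,-0.063,0,0,0,255],[0,0,-0.063,0,0,0,255]]]'
python3 - <<'E'
from h import *
j=bot.camera('wrist');cv2.imwrite('pics/w5.png',j)
cv2.imwrite('pics/w5c.png',np.clip(cv2.resize(j[155:255,205:305],(600,600),interpolation=cv2.INTER_CUBIC)*1.8,0,255).astype('uint8'))
E
```

```text
clock: 12.83
eef_pos: [0.5189, 0.1707, 0.2467]
tool_rot: [0.707, 0.708, 0.001, 0.001]
ft_force: [0.5, 1.2, -1.6]
grip_width: 0.0171
clock: 13.67
eef_pos: [0.4682, -0.2344, 0.2418]
tool_rot: [0.749, 0.662, -0.001, -0.002]
ft_force: [1.1, 1.2, -1.3]
grip_width: 0.0177
clock: 14.25
eef_pos: [0.4711, -0.2318, 0.1817]
tool_rot: [0.748, 0.663, 0.0, 0.0]
ft_force: [0.1, 0.0, -0.8]
grip_width: 0.0171
```

View pics/w5c.png

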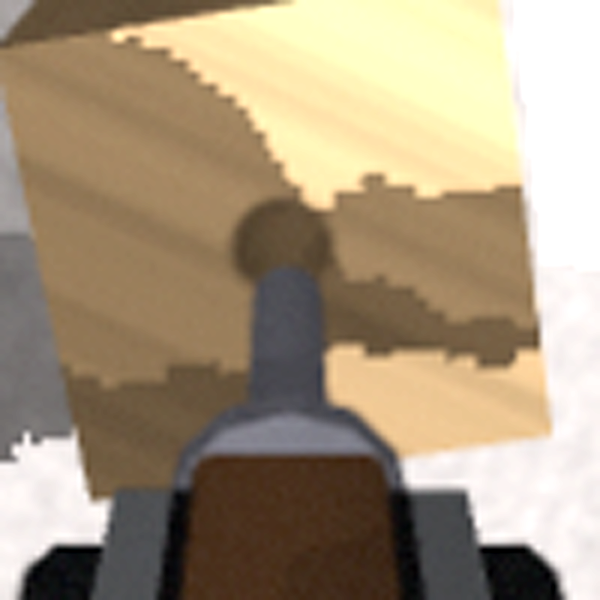

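The hole spans x 233–333 with its top at y 197, and the tip is at (288,267).

Run:
```python
from h import *
m=bot.camera_model('wrist');e=np.array(bot.get_obs()['eef_pos']);print(e)
P=lambda u,v,z:onz('wrist',cp(u,v,205,155,6),z,m)
l,r,t=P(233,243,.075),P(333,243,.075),P(283,197,.075)
print('dia',np.linalg.norm(l-r),'c',(l+r)/2,t-[0,.007,0])
print('tip',P(288,267,e[2]-.0864)-[0,.003,0])
```

```text
[ 0.4714 -0.232   0.1821]
dia 0.014228672522588316 c [ 0.4703 -0.2315  0.075 ] [ 0.4711 -0.2318  0.075 ]
tip [ 0.4714 -0.2314  0.0957]
```

Aligned within 1 mm. Lowering into the hole.

```bash
python3 -m jog '[[[-0.0005,0,-0.008,0,0,0,255],[-0.0005,0,-0.016,0,0,0,255],[-0.0005,0,-0.024,0,0,0,255],[-0.0005,0,-0.033,0,0,0,255],[-0.0005,0,-0.042,0,0,0,255],[-0.0005,0,-0.051,0,0,0,255],[-0.0005,0,-0.060,0,0,0,255],[-0.0005,0,-0.069,0,0,0,255],[-0.0005,0,-0.078,0,0,0,255],[-0.0005,0,-0.081,0,0,0,255]]]' && python3 -m jog '[[[0,0,-0.001,0,0,0,255],[0,0,-0.002,0,0,0,255],[0,0,-0.003,0,0,0,255],[0,0,-0.003,0,0,0,255]]]'
```

```text
clock: 15.13
eef_pos: [0.4691, -0.2316, 0.0979]
tool_rot: [0.748, 0.663, -0.001, -0.001]
ft_force: [-0.2, 0.3, -1.6]
grip_width: 0.0176
clock: 15.47
eef_pos: [0.4705, -0.2322, 0.0975]
tool_rot: [0.748, 0.663, 0.0, 0.001]
ft_force: [-1.0, 1.0, -1.1]
grip_width: 0.0172
```

```bash
python3 -m jog '[[[0,0,-0.0005,0,0,0,255],[0,0,-0.001,0,0,0,255],[0,0,-0.001,0,0,0,255]]]'
```

```text
clock: 15.72
eef_pos: [0.4704, -0.2323, 0.0974]
tool_rot: [0.748, 0.663, 0.0, 0.001]
ft_force: [-2.3, 1.2, 6.7]
grip_width: 0.0172
```

The collar is seated: z has stopped and the force is about 7 N. Opening slowly, then lifting clear.

```bash
python3 -m jog '[[[0,0,0.001,0,0,0,220],[0,0,0.001,0,0,0,200],[0,0,0.001,0,0,0,170],[0,0,0.001,0,0,0,120],[0,0,0.001,0,0,0,60],[0,0,0.001,0,0,0,0],[0,0,0.001,0,0,0,0],[0,0,0.001,0,0,0,0],[0,0,0.001,0,0,0,0],[0,0,0.001,0,0,0,0]]]' && python3 -m jog '[[[0,0,0.02,0,0,0,0],[0,0,0.05,0,0,0,0],[0,0,0.08,0,0,0,0],[0,0,0.11,0,0,0,0],[0,0,0.11,0,0,0,0],[0,0,0.11,0,0,0,0],[0,0,0.11,0,0,0,0]]]'
python3 - <<'E'
from h import *
i=bot.camera('scene');j=bot.camera('wrist');t=bot.camera('top')
cv2.imwrite('pics/w6.png',j)
f=lambda i,x,y,w,h=0:cv2.resize(i[y:y+w,x:x+w],(400,300) if 0 else (300,300),interpolation=cv2.INTER_CUBIC)
cv2.imwrite('pics/c6.png',np.clip(np.vstack([np.hstack([f(i,150,130,100),f(j,210,140,90)]),np.hstack([f(i,295,150,100),f(t,155,170,64)])])*1.6,0,255).astype('uint8'))
E
```

```text
clock: 16.55
eef_pos: [0.47, -0.232, 0.0968]
tool_rot: [0.749, 0.663, -0.0, -0.0]
ft_force: [0.5, 0.4, 0.0]
grip_width: 0.0853
clock: 17.13
eef_pos: [0.4697, -0.2319, 0.2063]
tool_rot: [0.748, 0.663, -0.0, -0.0]
ft_force: [-0.4, 0.9, -0.1]
grip_width: 0.0854
```

View pics/c6.png

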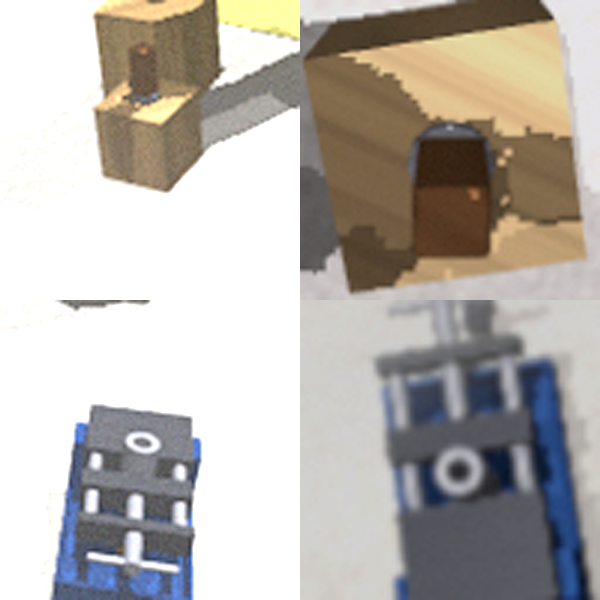

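The punch hangs upright in the small stand with its collar down. The tube bore is empty, and the slug shows gold in the pan at (122,550). I'll do one numeric check and then hand in.

Run:
```python
from h import *
m=bot.camera_model('wrist')
pl([(115,185),(188,185),(190,257),(114,257)],.127,m,s=300/90)
pl([(5,58),(255,20),(285,258),(52,292)],.075,m,s=300/90)
o=bot.get_obs();print(o['clock'],o['ft_force'],np.abs(o['joint_vel']).max())
print(bot.job_done())
```

```text
[ 0.4703 -0.2309] sides [0.0165 0.0175 0.0176 0.0175] dirs [ -6.9098 -94.6305 173.0815  81.7249]
[ 0.4698 -0.2315] sides [0.0687 0.0697 0.0686 0.07  ] dirs [   1.7557  -87.9957 -177.9723   92.0842]
17.2833 [-0.541   0.1124 -0.9591] 0.0051129644003059666
the job is handed in; nothing more can be done
None
```

The job is done and handed in at 17.3 s; the hand-in gives no verdict.

- **Pushing the slug out:** I took the punch from the smaller stand and pushed the slug down at about 10 N. The force dropped to about -1 N when it came out.
- **Collar on the rim:** The collar stopped on the rim at about 0.110 m above the table. I held it there for about 0.4 s, reading 6–10 N.
- **Returning the punch:** I drew it out, lowered it until the collar seated in its hole, let go and lifted clear.

**Last checks:** The handle's centre came out within about 1 mm of the stand's centre, and the punch looks upright with its collar down. The bore looks empty and the slug can be seen in the pan. The gripper was open and clear, and the arm was still.

**Weaker points:** The pose readings vary by about 1 mm, and the rim's diameter came out 25.0–25.4 mm against the given 26 mm; neither mattered for the fit. I did not re-measure the bystanders, but the arm never went near them.

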